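Two repair kits from the bench stock, and the capacitor lane faced up

ROBOT

A 6-joint arm with a two-finger parallel gripper is mounted at the origin on the work surface. World frame = base frame: x ahead of the robot, y to its left, z up, the work surface at z = 0. Lengths are in mm, angles in rad, forces in N, time in s.
With the tool pointing down it reaches from about 350 to 975 mm from the base axis. Payload 7.1 kg.
Tool frame: the origin (TCP) lies between the finger pads; the fingertips stand 19 mm ahead of it and the grasp point (between the pads) is the TCP; z points along the fingers, y is the line along which they close (so a half turn about z gives the same grasp; the last joint's range is limited). The gripper opens to 88 mm and grips with 3 to 60 N. Pads are 20 mm wide; open, the fingers measure 115 mm over their backs; the gripper's body (75 mm by 178 mm) begins 61 mm behind the grasp point.
Start: joints at [-1.195, 0.423, 1.63, -0, 1.089, -0.019], TCP at [240.405, -576.897, 241.675] pointing down, gripper open.
Joint ranges: [-3, 3], [-0.9, 2.11], [0.09, 2.58], [-1.31, 4.45], [0.11, 2.69], [-2.54, 2.54]. Speed limits (rad/s): [2.39, 2.39, 3.01, 3.14, 3.14, 3.14].

INTERFACE

Orientations are given as a rotation vector (axis times angle).
In Python, from workcell import ctrl gives the robot as it stands.
- The arm moves only by the tool arm_command, never from a script. Its argument "series" is a list of rows, each an object with "linear": the shift along the tool's x, y, z in m, a list of three; "turn": the turn about the tool's z in rad. A call has 1 to 10 rows; each row shifts and turns the commanded pose from where the row before left it, along the tool's axes as they then stand; what a row does not reach is not made up. A row lasts 1/10 s, in which the tool goes at most 50 mm and 8.59 degrees, less where a joint would pass 70% of its speed; a pose out of reach is approached as far as the arm can. A call with a gripper value outside its range is refused whole. "jaw" is the opening, from -1 (shut) to 1 (fully open), set as the call begins (left out, the last holds). The fingers move at their own pace and stop on an object; the grip force is fixed at half the most. Time passes only in rows, so rows that do not move let the fingers close. It gives the time, the measured TCP pose, the force, the opening and the grip force at its end, in the units of the state.
- ctrl.get_obs(): the state, without advancing time (a new reading comes with each control period).
- ctrl.get_image(name): name is "scene" or "top" or "wrist"; returns a dict with "frame" (480x640x3 uint8, blue, green, red), "fx", "fy", "cx", "cy" (pixels), "rvec" (rotation vector, rad) and "tvec" (3), from world to camera coordinates, as OpenCV has them. Camera axes: x right, y down, z forward; pixel columns grow to the right and rows downward; lengths in mm; the calibration is good to about 2 mm. A picture is of the moment at which its call begins. There is no depth.
- ctrl.close_job(): hands the job in; it is judged then, once.
The state is a dict: "t": time; "qpos": joint angles; "qvel": joint speeds; "joint_torque": joint torques, N m; "ee_pos": TCP position; "orientation": TCP orientation; "ft_force": force on the tool from outside, world axes, zero at the start; "moment": the same for the moment, N m; "width": finger opening in mm; "grasp_force": force on a finger pad.
Only numpy, scipy, OpenCV 4.12 (cv2) and the standard library are available. Lean on these libraries where they do the work, as an engineer would, in place of code of your own. Each camera call takes 0.05 s, during which the arm holds its last target. There are 200 camera calls.

TASK

Make up the two repair kits: the red tray gets the transformer in its large compartment and the older capacitor (orange top, at the front of the stock lane) in its small one; the yellow tray gets the orange relay in its large compartment and the red-tipped knob in its small one. Pull the remaining white-topped capacitor forward along the lane, right up to the front stop. Everything stands upright and flat on the floor of its place; leave the white relay and the black-tipped knob where they are.

Things in the scene. Friction and masses are not known exactly. Their poses are not given: they have to be found in the camera images.
- tray_red: Fixed shallow red plastic tray, 150 (its x) x 88 (its y) mm, walls and divider 4 mm thick and 12 mm high, floor 3 mm thick. Origin: centre of its underside. A divider across it makes two compartments: the large one, 80 x 80 mm inside, is centred at x = -31 mm; the small one, 58 (x) x 80 (y) mm inside, is centred at x = +42 mm; both at y = 0.
- tray_yellow: Fixed shallow yellow plastic tray, 150 (its x) x 88 (its y) mm, walls and divider 4 mm thick and 12 mm high, floor 3 mm thick. Origin: centre of its underside. A divider across it makes two compartments: the large one, 80 x 80 mm inside, is centred at x = -31 mm; the small one, 58 (x) x 80 (y) mm inside, is centred at x = +42 mm; both at y = 0.
- lane: Fixed stock lane: aluminium strip 160 (its x) x 52 (its y) mm, 3 mm thick, with a dark rail along each long side (42 mm clear between them) and a green front stop across its -x end; rails and stop are 12 mm high. Origin: centre of its underside. The stop's inner face is at x = -75 mm, so a capacitor touching it stands at x = -57.5 mm, y = 0; the +x end is open.
- cap_old: Round can capacitor standing upright, dark blue, 35 mm diameter, its top a 32 mm orange disc; 52 mm high, about 70 g. Origin: centre of its underside, z up. At the start it stands in the stock lane, at the front next to the stop; it is the older one.
- cap_next: Round can capacitor standing upright, dark blue, 35 mm diameter, its top a 32 mm white disc; 52 mm high, about 70 g. Origin: centre of its underside, z up. At the start it stands in the stock lane, 45 to 100 mm (between centres) behind the orange-topped one.
- transformer: Small laminated transformer: dark steel core 50 (its x) x 26 (its y) x 42 mm high, with a copper winding 30 (x) x 42 (y) mm, from 6 to 36 mm high, bulging from both y faces; brass tags on top; about 300 g. Origin: centre of its underside, z up. Grip it across the winding (along y, 42 mm).
- relay_orange: Plug-in relay standing upright: black base 36 (its x) x 28 (its y) x 12 mm high, orange case 34 x 26 mm above it to 48 mm high, about 60 g. Origin: centre of its underside, z up. This one goes in the kit.
- relay_white: Plug-in relay standing upright: black base 36 (its x) x 28 (its y) x 12 mm high, white case 34 x 26 mm above it to 48 mm high, about 60 g. Origin: centre of its underside, z up. Not needed: leave it alone.
- knob_red: Round grey control knob standing upright, 30 mm diameter and 30 mm high, with a red tip of 17 mm diameter on top, 38 mm high in all, about 30 g. Origin: centre of its underside, z up. This one goes in the kit.
- knob_black: Round grey control knob standing upright, 30 mm diameter and 30 mm high, with a black tip of 17 mm diameter on top, 38 mm high in all, about 30 g. Origin: centre of its underside, z up. Not needed: leave it alone.
Things that resemble listed ones, but are neither listed nor needed, are in the scene too. Several things have the shape of the tray_yellow; the one meant has the colours described above.

How it is judged (in metres and radians):
At the end, for the whole second after the job is handed in: Each kit part stands on the floor of its named compartment (transformer and orange-topped capacitor in red, orange relay and red-tipped knob in yellow); the white-topped capacitor stands on the lane within 14 mm of touching the front stop. All upright within 0.15 rad, at rest (x of transformer in the frame of tray_red between -0.059 and -0.003 m and y of transformer in the frame of tray_red between -0.03 and 0.03 m and z of transformer in the frame of tray_red between -0.002 and 0.007 m and angle between each of transformer, cap_old, relay_orange, knob_red, cap_next's own z axis and vertical below 0.15 rad and linear speed of each of transformer, cap_old, relay_orange, knob_red, cap_next below 0.02 m/s and angular speed of each of transformer, cap_old, relay_orange, knob_red, cap_next below 0.3 rad/s and x of cap_old in the frame of tray_red between 0.028 and 0.056 m and y of cap_old in the frame of tray_red between -0.026 and 0.026 m and z of cap_old in the frame of tray_red between -0.002 and 0.007 m and x of relay_orange in the frame of tray_yellow between -0.064 and 0.002 m and y of relay_orange in the frame of tray_yellow between -0.032 and 0.032 m and z of relay_orange in the frame of tray_yellow between -0.002 and 0.007 m and x of knob_red in the frame of tray_yellow between 0.026 and 0.058 m and y of knob_red in the frame of tray_yellow between -0.028 and 0.028 m and z of knob_red in the frame of tray_yellow between -0.002 and 0.007 m and x of cap_next in the frame of lane between -0.062 and -0.043 m and y of cap_next in the frame of lane between -0.006 and 0.006 m and z of cap_next in the frame of lane between -0.002 and 0.007 m).
It fails at once if the white relay is moved more than 20 mm (distance of relay_white from where it was at the start of the episode above 0.02 m).
It fails at once if the black-tipped knob is moved more than 20 mm (distance of knob_black from where it was at the start of the episode above 0.02 m).
It also fails if it takes over 112 s, if anything falls off the work surface, if the arm or the gripper's body presses on something with over 40 N, if the wrist force passes 120 N, or if a joint passes its speed limit or range.

## Working session

There is one attempt and no reset: what is moved stays moved. The work goes in short steps, Python scripts to look and compute and a tool call to move; the robot and the scene stay as the last step left them, time stands still between calls to the robot, and variables do not carry over. Pictures are saved under pics/ and viewed, at most 14 in all, crops included, and the job is handed in when it is done.

Besides the shell and the picture viewer there is one more tool, called after "Request:" in YAML: its name, and indented under it one key for each argument. arm_command: Moves the arm, as the interface text tells. Its arguments: {"type":"object","properties":{"series":{"type":"array"},"jaw":{"type":"number"}},"required":["series"]}

```bash
mkdir -p pics; python3 - <<'E'
from workcell import ctrl
import cv2,pickle
d={}
for n in ("scene","top"):
    im=ctrl.get_image(n); d[n]=im; cv2.imwrite(f"pics/{n}0.png",im["frame"])
    print(n,im["fx"],im["fy"],im["cx"],im["cy"],im["rvec"],im["tvec"])
pickle.dump(d,open("d0.pkl","wb"))
o=ctrl.get_obs();print(o)
E
```

```text
scene 542.2979726709221 542.2979726709221 314.8463396191319 238.64938896448731 [ 2.046758    1.17126878 -0.52030775] [-227.90800745 -224.7257149  1153.04458491]
top 439.540752319504 439.540752319504 317.7894701873569 236.19398502546082 [ 2.1798052  -2.20686384  0.06117046] [ -8.74615146 457.51008909 854.8388981 ]
{'t': 0.1, 'qpos': array([-1.19496224e+00,  4.23726869e-01,  1.63057290e+00, -8.75538937e-06,
        1.08856807e+00, -1.90235698e-02]), 'qvel': array([ 3.87752352e-05, -2.06727509e-03, -7.33432106e-04,  7.09121610e-05,
       -1.89300464e-03, -4.34708623e-04]), 'joint_torque': array([ 7.52295400e-04, -5.45609915e+01, -2.74324358e+01,  6.46003545e-02,
        1.88150868e-02, -2.42845726e-05]), 'ee_pos': array([ 240.26786501, -576.49013079,  241.01883231]), 'orientation': array([-3.07933406e+00, -6.15979869e-01,  3.67301542e-04]), 'ft_force': array([ 0.46690606, -0.19172799,  0.61093485]), 'moment': array([-0.00418782,  0.0345424 ,  0.02664959]), 'grasp_force': 0.0, 'width': 88.06883944869084}
```

View pics/scene0.png

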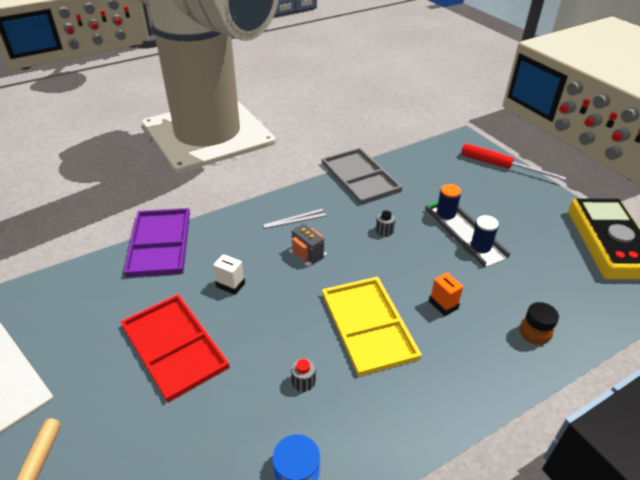

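View pics/top0.png

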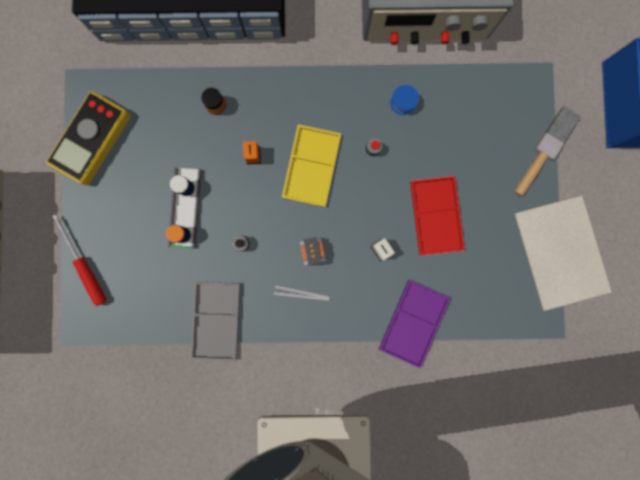

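The scene and top views show:
- **Trays:** red at top (438,216) and yellow at (312,166). The purple (415,323) and grey (217,320) trays are decoys.
- **Capacitors:** the lane is at (185,208), with the orange cap at (176,234) and the white one at (180,185).
- **Transformer:** (314,251).
- **Relays:** orange (252,152) and white (384,250).
- **Knobs:** red (375,147) and black (241,243).

I'll enlarge this area to confirm and read positions.

```bash
python3 - <<'E'
import cv2,pickle,numpy as np
f=pickle.load(open("d0.pkl","rb"))["top"]["frame"]
def crop(x0,y0,w,h,s):
    c=cv2.resize(f[y0:y0+h,x0:x0+w],None,fx=s,fy=s,interpolation=cv2.INTER_CUBIC)
    for x in range((x0+9)//10*10,x0+w,10):
        cv2.line(c,((x-x0)*s,0),((x-x0)*s,4 if x%50 else 14),(255,255,255),1)
        if x%20==0: cv2.putText(c,str(x),((x-x0)*s,24),0,.35,(255,255,255),1)
    for y in range((y0+9)//10*10,y0+h,10):
        cv2.line(c,(0,(y-y0)*s),(4 if y%50 else 14,(y-y0)*s),(255,255,255),1)
        if y%20==0: cv2.putText(c,str(y),(6,(y-y0)*s+4),0,.35,(255,255,255),1)
    return c
cv2.imwrite("pics/c1.png",crop(160,120,190,150,4))
cv2.imwrite("pics/c2.png",crop(290,120,190,150,4))
E
```

```text
(no output)
```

View pics/c1.png

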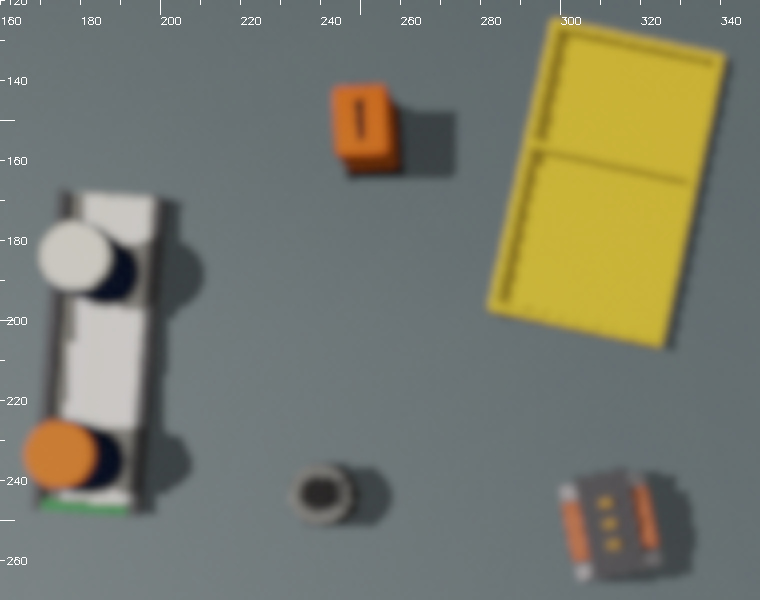

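View pics/c2.png

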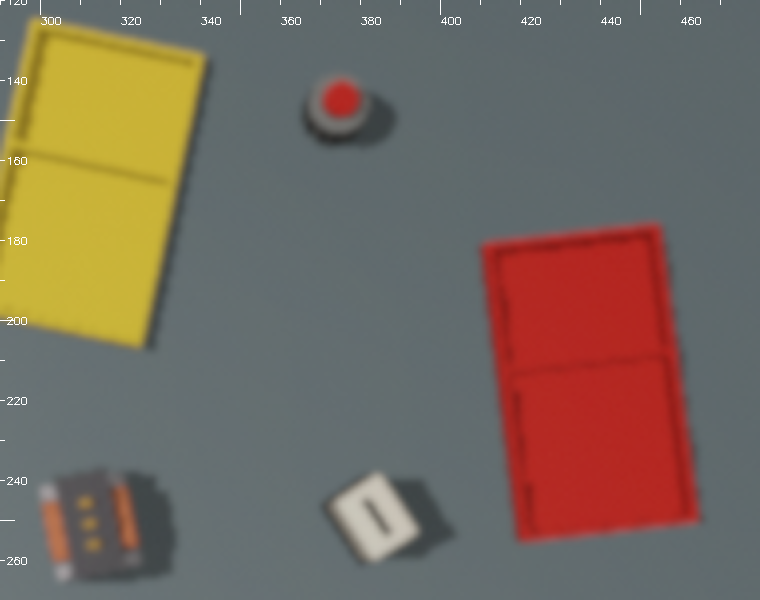

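The crops confirm the targets:
- **Yellow tray:** the bright yellow one, centre about (312,166).
- **Orange relay:** (250,150). The white relay is at (384,249).
- **Red knob:** red tip at (375,145). The black-tipped knob is at (240,243).
- **Capacitors:** orange-topped (175,233) beside the green stop, white-topped (179,184).
- **Tray direction:** both dividers are nearer the image top, so each small compartment is at the top.

Next I compute positions.

```bash
cat > h.py <<'E'
import cv2,pickle,numpy as np
from scipy.spatial.transform import Rotation as R
def w(im,uv,z):
    K=np.array([[im["fx"],0,im["cx"]],[0,im["fy"],im["cy"]],[0,0,1]])
    M=cv2.Rodrigues(np.array(im["rvec"]))[0]; t=np.array(im["tvec"]).ravel()
    d=M.T@np.linalg.inv(K)@[uv[0],uv[1],1]; c=-M.T@t
    return c+(z-c[2])/d[2]*d
def state():
    from workcell import ctrl
    o=ctrl.get_obs(); return o
def yaw(o):  # direction of tool y in world, deg
    m=R.from_rotvec(o["orientation"]).as_matrix(); return m
E
python3 - <<'E'
from h import *
im=pickle.load(open("d0.pkl","rb"))["top"]
M=cv2.Rodrigues(np.array(im["rvec"]))[0];print("cam",(-M.T@im["tvec"]).round())
def P(x0,pts,z): return np.array([w(im,(x0+p[0]/4-.375,120+p[1]/4-.375),z)[:2] for p in pts])
pr=lambda n,a:print(n,np.round(a,1).tolist())
pr("old",P(160,[(60,454)],52)); pr("next",P(160,[(75,257)],52))
r=P(160,[(331,87),(387,83),(391,153),(336,158)],48);pr("relO",r.mean(0));pr(" sides",[np.linalg.norm(r[i]-r[i-1]) for i in range(4)])
v=r[0]+r[1]-r[2]-r[3];pr(" xdir",np.degrees(np.arctan2(v[1],v[0])))
for n,x0,p in(("Y",160,[(553,17),(727,55),(668,347),(487,310)]),("R",290,[(481,245),(660,223),(700,520),(519,541)])):
    r=P(x0,p,12);pr(n,r.mean(0));pr(" sides",[np.linalg.norm(r[i]-r[i-1]) for i in range(4)])
    v=r[0]+r[1]-r[2]-r[3];a=np.arctan2(v[1],v[0]);pr(" ang",np.degrees(a));e=v/np.linalg.norm(v)
    pr(" large",r.mean(0)-31*e);pr(" small",r.mean(0)+42*e)
r=P(160,[(60,190),(157,196),(152,514),(36,508)],12);pr("lane",r);pr(" c",r.mean(0));pr(" sides",[np.linalg.norm(r[i]-r[i-1]) for i in range(4)])
v=r[0]+r[1]-r[2]-r[3];pr(" ang",np.degrees(np.arctan2(v[1],v[0])))
pr("trafo tags",P(160,[(605,503),(610,524),(613,545)],44))
r=P(160,[(568,492),(632,480),(652,558),(583,572)],36)
pr("trafo wind",r);pr(" c",r.mean(0)); v=r[0]+r[1]-r[2]-r[3];pr(" ang",np.degrees(np.arctan2(v[1],v[0])))
pr("knobR",P(290,[(341,100)],38));pr("knobB",P(160,[(321,493)],38));pr("relW",P(290,[(376,517)],48))
print(R.from_rotvec([-3.07933406e+00, -6.15979869e-01,3.67e-4]).as_matrix().round(3))
E
```

```text
cam [409. -14. 879.]
old [[464.3, 255.4]]
next [[557.8, 248.8]]
relO [622.9, 113.5]
 sides [34.5, 26.9, 34.0, 26.4]
 xdir 3.4
Y [599.6, -4.3]
 sides [151.2, 89.2, 149.8, 91.7]
 ang -12.6
 large [569.4, 2.5]
 small [640.6, -13.4]
R [496.5, -251.2]
 sides [148.1, 89.9, 148.8, 90.0]
 ang 5.9
 large [465.7, -254.4]
 small [538.3, -246.9]
lane [[598.8, 269.2], [595.2, 220.9], [436.8, 222.9], [440.4, 280.1]]
 c [517.8, 248.3]
 sides [158.7, 48.5, 158.4, 57.3]
 ang -2.3
trafo tags [[438.3, -1.0], [428.3, -3.3], [418.3, -4.6]]
trafo wind [[444.1, 16.8], [449.5, -14.0], [412.0, -23.1], [405.7, 10.0]]
 c [427.8, -2.6]
 ang 11.8
knobR [[632.4, -127.2]]
knobB [[445.0, 134.9]]
relW [[429.9, -138.5]]
[[ 0.923  0.385 -0.   ]
 [ 0.385 -0.923  0.001]
 [ 0.    -0.001 -1.   ]]
```

All sizes check out: tray sides about 150 x 89, relay 34 x 26.5, and 94 mm between the capacitors. I start with the red knob, turning the tool to the yellow tray's yaw of -12.6°.

Request:
arm_command:
  series:
    - {"linear": [0, 0, 0], "turn": 0.1228}
    - {"linear": [0, 0, 0], "turn": 0.1228}
    - {"linear": [0, 0, 0], "turn": 0.1228}
    - {"linear": [0, 0, 0], "turn": 0.1228}
    - {"linear": [0, 0, 0], "turn": 0.1228}
    - {"linear": [0.0203, -0.0375, 0.0087], "turn": 0}
    - {"linear": [0.0203, -0.0375, 0.0087], "turn": 0}
    - {"linear": [0.0203, -0.0375, 0.0087], "turn": 0}
    - {"linear": [0.0203, -0.0375, 0.0087], "turn": 0}
    - {"linear": [0.0203, -0.0375, 0.0087], "turn": 0}
  jaw: 1

```text
t: 1.1
ee_pos: [380.9, -414.5, 197.6]
orientation: [-3.122, 0.344, 0.001]
ft_force: [0.4, -0.1, 0.5]
width: 87.7
grasp_force: 0.0
```

Request:
arm_command:
  series:
    - {"linear": [0.0203, -0.0375, 0.0087], "turn": 0}
    - {"linear": [0.0203, -0.0375, 0.0087], "turn": 0}
    - {"linear": [0.0203, -0.0375, 0.0087], "turn": 0}
    - {"linear": [0.0203, -0.0375, 0.0087], "turn": 0}
    - {"linear": [0.0203, -0.0375, 0.0087], "turn": 0}
    - {"linear": [0.0203, -0.0375, 0.0087], "turn": 0}
    - {"linear": [0.0203, -0.0375, 0.0087], "turn": 0}
    - {"linear": [0.0203, -0.0375, 0.0087], "turn": 0}
    - {"linear": [0.0203, -0.0375, 0.0087], "turn": 0}
    - {"linear": [0, 0, 0], "turn": 0}

```text
t: 2.1
ee_pos: [634.2, -122.3, 118.5]
orientation: [-3.123, 0.337, 0.0]
ft_force: [-0.3, 0.5, 0.3]
width: 88.0
grasp_force: 0.0
```

```bash
cat > go.py <<'E'
# usage: go.py x y z yawdeg -> remaining turn (first), then tool-axis shift in the yaw frame
import sys,numpy as np
from h import *
o=state(); m=R.from_rotvec(o["orientation"]).as_matrix(); a=np.degrees(np.arctan2(m[1,0],m[0,0]))
print("t",round(o["t"],2),"pos",o["ee_pos"].round(1),"yaw",a.round(2),"w",round(o["width"],1),"gf",round(o["grasp_force"],1),"F",o["ft_force"].round(1),"q1,6",o["qpos"][[0,5]].round(2))
v=list(map(float,sys.argv[1:]))
for i in range(0,len(v),4):
    x,y,z,b=v[i:i+4]; d=np.array([x,y,z])-o["ee_pos"]; c,s=np.cos(np.radians(b)),np.sin(np.radians(b))
    print("turn",np.radians(a-b).round(4),"shift",np.round([c*d[0]+s*d[1],s*d[0]-c*d[1],-d[2]],1))
E
python3 go.py 632.4 -127.2 24 -12.6; python3 - <<'E'
from workcell import ctrl
from h import *
im=ctrl.get_image("wrist");cv2.imwrite("pics/w1.png",im["frame"]);pickle.dump(im,open("w1.pkl","wb"))
E
```

```text
t 2.1 pos [ 634.2 -122.3  118.5] yaw -12.31 w 88.0 gf 0.0 F [-0.3  0.5  0.3] q1,6 [-0.21  1.58]
turn 0.005 shift [-0.7  5.1 94.5]
```

View pics/w1.png

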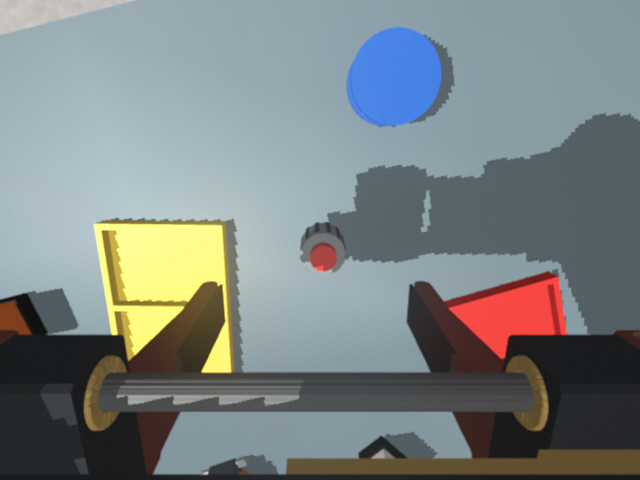

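The wrist view shows the red knob's tip at (323,256), between the open fingers. The yellow tray's far corners are at (97,224) and (226,223). I check these against the top-view measurements.

```bash
python3 - <<'E'
from h import *
im=pickle.load(open("w1.pkl","rb"));t=pickle.load(open("d0.pkl","rb"))["top"]
print("knob",w(im,(323,256),38).round(1))
for p,q in(((97,224),(553,17)),((226,223),(727,55))):print(w(im,p,12).round(1),w(t,(160+q[0]/4-.375,120+q[1]/4-.375),12).round(1))
E
python3 go.py 632.4 -127.2 24 -12.3
```

```text
knob [ 635.5 -127.1   38. ]
[682.8  22.2  12. ] [683.3  22.7  12. ]
[664.5 -65.2  12. ] [662.9 -64.1  12. ]
t 2.15 pos [ 632.6 -124.1  118.7] yaw -12.35 w 87.7 gf 0.0 F [-0.5 -0.2 -0.1] q1,6 [-0.21  1.57]
turn -0.0009 shift [ 0.5  3.  94.7]
```

Request:
arm_command:
  series:
    - {"linear": [0.001, 0.001, 0.025], "turn": 0}
    - {"linear": [0, 0, 0.03], "turn": 0}
    - {"linear": [0, 0, 0.02], "turn": 0}
    - {"linear": [0, 0, 0.0135], "turn": 0}
    - {"linear": [0, 0, 0.006], "turn": 0}
    - {"linear": [0, 0, 0], "turn": 0}
    - {"linear": [0, 0, 0], "turn": 0}

```text
t: 2.85
ee_pos: [633.2, -127.9, 26.3]
orientation: [3.123, -0.344, 0.002]
ft_force: [-0.0, -0.4, 0.5]
width: 87.6
grasp_force: 0.0
```

Request:
arm_command:
  series:
    - {"linear": [0, 0, 0], "turn": 0}
    - {"linear": [0, 0, 0], "turn": 0}
    - {"linear": [0, 0, 0], "turn": 0}
    - {"linear": [0, 0, 0], "turn": 0}
    - {"linear": [0, 0, 0], "turn": 0}
    - {"linear": [0, 0, 0], "turn": 0}
    - {"linear": [0, 0, 0], "turn": 0}
    - {"linear": [0, 0, 0], "turn": 0}
  jaw: -1

```text
t: 3.65
ee_pos: [632.7, -127.4, 25.3]
orientation: [-3.123, 0.344, 0.0]
ft_force: [0.0, 0.1, -0.4]
width: 29.4
grasp_force: 30.0
```

```bash
python3 go.py 640.6 -13.4 60 -12.3 640.6 -13.4 28 -12.3
```

```text
t 3.65 pos [ 632.7 -127.4   25.3] yaw -12.56 w 29.4 gf 30.0 F [ 0.   0.1 -0.4] q1,6 [-0.22  1.57]
turn -0.0045 shift [ -16.6 -113.1  -34.7]
turn -0.0045 shift [ -16.6 -113.1   -2.7]
```

Request:
arm_command:
  series:
    - {"linear": [0, 0, -0.025], "turn": 0}
    - {"linear": [0, 0, -0.025], "turn": 0}
    - {"linear": [-0.004, -0.028, 0], "turn": 0}
    - {"linear": [-0.005, -0.03, 0], "turn": 0}
    - {"linear": [-0.005, -0.03, 0], "turn": 0}
    - {"linear": [-0.0025, -0.02, 0], "turn": 0}
    - {"linear": [0, -0.005, 0], "turn": 0}
    - {"linear": [0, 0, 0.02], "turn": 0}
    - {"linear": [0, 0, 0.01], "turn": 0}
    - {"linear": [0, 0, 0], "turn": 0}

```text
t: 4.65
ee_pos: [639.8, -14.2, 43.6]
orientation: [3.122, -0.345, -0.005]
ft_force: [0.8, -0.2, -0.1]
width: 29.4
grasp_force: 30.0
```

```bash
python3 go.py 640.6 -13.4 28.3 -12.56
```

```text
t 4.65 pos [639.8 -14.2  43.6] yaw -12.59 w 29.4 gf 30.0 F [ 0.8 -0.2 -0.1] q1,6 [-0.04  1.75]
turn -0.0006 shift [ 0.6 -1.  15.3]
```

Request:
arm_command:
  series:
    - {"linear": [0, 0, 0.008], "turn": 0}
    - {"linear": [0, 0, 0.005], "turn": 0}
    - {"linear": [0, 0, 0.002], "turn": 0}
    - {"linear": [0, 0, 0], "turn": 0}
    - {"linear": [0, 0, 0], "turn": 0}

```text
t: 5.15
ee_pos: [641.4, -13.6, 30.6]
orientation: [-3.123, 0.344, -0.001]
ft_force: [-0.0, 0.3, -0.5]
width: 29.7
grasp_force: 30.0
```

```bash
python3 go.py 640.6 -13.4 28.3 -12.56
```

```text
t 5.15 pos [641.4 -13.6  30.6] yaw -12.56 w 29.7 gf 30.0 F [-0.   0.3 -0.5] q1,6 [-0.04  1.75]
turn -0.0 shift [-0.8 -0.   2.3]
```

Request:
arm_command:
  series:
    - {"linear": [0, 0, 0.0015], "turn": 0}
    - {"linear": [0, 0, 0], "turn": 0}
    - {"linear": [0, 0, 0], "turn": 0}

```text
t: 5.45
ee_pos: [641.2, -13.5, 29.0]
orientation: [-3.123, 0.344, -0.0]
ft_force: [-1.0, 0.5, -1.1]
width: 29.4
grasp_force: 30.0
```

Request:
arm_command:
  series:
    - {"linear": [0, 0, 0], "turn": 0}
    - {"linear": [0, 0, 0], "turn": 0}
    - {"linear": [0, 0, 0], "turn": 0}
    - {"linear": [0, 0, 0], "turn": 0}
    - {"linear": [0, 0, -0.015], "turn": 0}
    - {"linear": [0, 0, -0.03], "turn": 0}
    - {"linear": [0, 0, -0.03], "turn": 0}
  jaw: 0

```text
t: 6.15
ee_pos: [640.9, -13.6, 105.2]
orientation: [3.123, -0.344, -0.001]
ft_force: [-0.3, 0.2, -0.1]
width: 43.9
grasp_force: 0.0
```

Request:
arm_command:
  series:
    - {"linear": [0, 0, 0], "turn": -0.1397}
    - {"linear": [0, 0, 0], "turn": -0.1397}
    - {"linear": [-0.003, -0.03, 0], "turn": 0}
    - {"linear": [-0.003, -0.036, 0], "turn": 0}
    - {"linear": [-0.003, -0.036, 0], "turn": 0}
    - {"linear": [-0.002, -0.02, 0], "turn": 0}
    - {"linear": [0, -0.006, 0], "turn": 0}
    - {"linear": [0, 0, 0], "turn": 0}
    - {"linear": [0, 0, 0], "turn": 0}
  jaw: 1

```text
t: 7.05
ee_pos: [622.8, 112.7, 104.3]
orientation: [3.14, 0.094, 0.001]
ft_force: [-0.5, -1.0, 0.7]
width: 87.8
grasp_force: 0.0
```

```bash
python3 go.py 622.9 113.5 31 3.4; python3 - <<'E'
from workcell import ctrl
from h import *
im=ctrl.get_image("wrist");cv2.imwrite("pics/w2.png",im["frame"]);pickle.dump(im,open("w2.pkl","wb"))
E
```

```text
t 7.05 pos [622.8 112.7 104.3] yaw 3.43 w 87.8 gf 0.0 F [-0.5 -1.   0.7] q1,6 [0.16 1.67]
turn 0.0005 shift [ 0.1 -0.7 73.3]
```

View pics/w2.png

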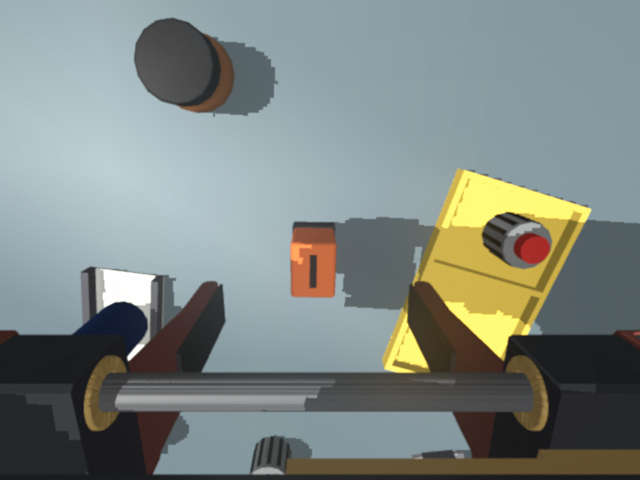

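The red knob stands in the yellow tray's small compartment, tip at (531,249). The orange relay is square between the fingers, its top centred at (313,272). Now I grip it and lift.

Request:
arm_command:
  series:
    - {"linear": [0, 0, 0.02], "turn": 0}
    - {"linear": [0, 0, 0.025], "turn": 0}
    - {"linear": [0, 0, 0.018], "turn": 0}
    - {"linear": [0, 0, 0.0095], "turn": 0}
    - {"linear": [0, 0, 0], "turn": 0}
    - {"linear": [0, 0, 0], "turn": 0}

```text
t: 7.7
ee_pos: [622.9, 113.3, 31.7]
orientation: [-3.14, -0.094, -0.0]
ft_force: [-0.2, -0.2, 0.3]
width: 87.7
grasp_force: 0.0
```

Request:
arm_command:
  series:
    - {"linear": [0, 0, 0], "turn": 0}
    - {"linear": [0, 0, 0], "turn": 0}
    - {"linear": [0, 0, 0], "turn": 0}
    - {"linear": [0, 0, 0], "turn": 0}
    - {"linear": [0, 0, 0], "turn": 0}
    - {"linear": [0, 0, 0], "turn": 0}
    - {"linear": [0, 0, 0], "turn": 0}
    - {"linear": [0, 0, 0], "turn": 0}
  jaw: -1

```text
t: 8.5
ee_pos: [622.5, 113.6, 31.4]
orientation: [-3.14, -0.094, 0.0]
ft_force: [-0.6, 1.2, 1.3]
width: 27.1
grasp_force: 1.8
```

```bash
python3 go.py 569.4 2.5 70 -12.6;python3 - <<'E'
from h import *
im=pickle.load(open("w2.pkl","rb"));print(w(im,(313,272),48),w(im,(531,249),41))
E
```

```text
t 8.5 pos [622.5 113.6  31.4] yaw 3.45 w 27.1 gf 1.8 F [-0.6  1.2  1.3] q1,6 [0.16 1.67]
turn 0.2801 shift [-27.6 120.  -38.6]
[623.65665164 114.6624421   48.        ] [642.92321005 -11.43748342  41.        ]
```

Request:
arm_command:
  series:
    - {"linear": [0, 0, 0], "turn": 0}
    - {"linear": [0, 0, 0], "turn": 0}
    - {"linear": [0, 0, 0], "turn": 0}
    - {"linear": [0, 0, -0.02], "turn": 0}
    - {"linear": [0, 0, -0.03], "turn": 0}
    - {"linear": [0, 0, 0], "turn": 0.14}
    - {"linear": [0, 0, 0], "turn": 0.14}

```text
t: 9.2
ee_pos: [623.2, 113.6, 82.5]
orientation: [-3.121, 0.353, -0.003]
ft_force: [-0.7, -0.4, -1.6]
width: 26.1
grasp_force: 32.4
```

Request:
arm_command:
  series:
    - {"linear": [-0.006, 0.026, 0], "turn": 0}
    - {"linear": [-0.008, 0.036, 0], "turn": 0}
    - {"linear": [-0.008, 0.036, 0], "turn": 0}
    - {"linear": [-0.0056, 0.017, 0], "turn": 0}
    - {"linear": [0, 0.005, 0], "turn": 0}
    - {"linear": [0, 0, 0.015], "turn": 0}
    - {"linear": [0, 0, 0.015], "turn": 0}
    - {"linear": [0, 0, 0.007], "turn": 0}
    - {"linear": [0, 0, 0], "turn": 0}
    - {"linear": [0, 0, 0], "turn": 0}

```text
t: 10.2
ee_pos: [569.4, 3.1, 43.7]
orientation: [3.123, -0.343, -0.001]
ft_force: [0.3, 0.4, -0.7]
width: 25.7
grasp_force: 32.4
```

```bash
python3 go.py 569.4 2.5 34.6 -12.6
```

```text
t 10.2 pos [569.4   3.1  43.7] yaw -12.54 w 25.7 gf 32.4 F [ 0.3  0.4 -0.7] q1,6 [-0.02  1.77]
turn 0.001 shift [0.1 0.5 9.1]
```

Request:
arm_command:
  series:
    - {"linear": [0, 0, 0.005], "turn": 0}
    - {"linear": [0, 0, 0.003], "turn": 0}
    - {"linear": [0, 0, 0.001], "turn": 0}
    - {"linear": [0, 0, 0], "turn": 0}
    - {"linear": [0, 0, 0], "turn": 0}

```text
t: 10.7
ee_pos: [569.5, 2.4, 35.5]
orientation: [-3.123, 0.345, -0.0]
ft_force: [0.2, 0.4, -0.3]
width: 25.9
grasp_force: 32.4
```

Request:
arm_command:
  series:
    - {"linear": [0, 0, 0], "turn": 0}
    - {"linear": [0, 0, 0], "turn": 0}
    - {"linear": [0, 0, 0], "turn": 0}
    - {"linear": [0, 0, 0], "turn": 0}
    - {"linear": [0, 0, -0.02], "turn": 0}
    - {"linear": [0, 0, -0.03], "turn": 0}
    - {"linear": [0, 0, -0.03], "turn": 0}
  jaw: 0.2

```text
t: 11.4
ee_pos: [568.9, 2.5, 115.9]
orientation: [3.123, -0.345, -0.002]
ft_force: [0.3, 0.0, -0.2]
width: 52.8
grasp_force: 0.0
```

Request:
arm_command:
  series:
    - {"linear": [0, 0, 0], "turn": -0.142}
    - {"linear": [0, 0, 0], "turn": -0.142}
    - {"linear": [0, 0, 0], "turn": -0.142}
    - {"linear": [-0.025, -0.005, 0], "turn": 0}
    - {"linear": [-0.04, -0.007, 0], "turn": 0}
    - {"linear": [-0.04, -0.007, 0], "turn": 0}
    - {"linear": [-0.026, -0.005, 0], "turn": 0}
    - {"linear": [-0.0087, 0, 0], "turn": 0}
    - {"linear": [0, 0, 0], "turn": 0}
    - {"linear": [0, 0, 0], "turn": 0}
  jaw: 1

```text
t: 12.4
ee_pos: [429.9, -2.8, 115.8]
orientation: [3.125, 0.323, 0.004]
ft_force: [-0.1, 0.2, -0.4]
width: 87.9
grasp_force: 0.0
```

```bash
python3 go.py 428 -3 30.5 11.8; python3 - <<'E'
from workcell import ctrl
from h import *
im=ctrl.get_image("wrist");cv2.imwrite("pics/w3.png",im["frame"]);pickle.dump(im,open("w3.pkl","wb"))
E
```

```text
t 12.4 pos [429.9  -2.8 115.8] yaw 11.8 w 87.9 gf 0.0 F [-0.1  0.2 -0.4] q1,6 [-0.03  1.33]
turn 0.0 shift [-1.9 -0.2 85.3]
```

View pics/w3.png

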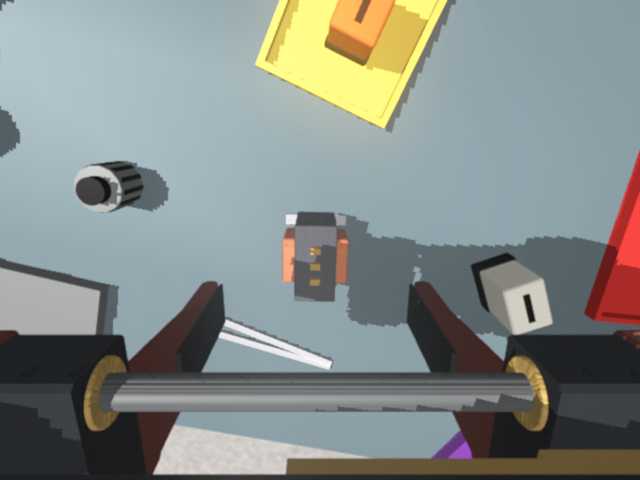

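The orange relay stands in the yellow tray's large compartment, top at (360,10). The transformer is square between the fingers, tags at about (315,267). The white relay (515,292) and black knob (95,188) are well clear. Now I grip the transformer.

Request:
arm_command:
  series:
    - {"linear": [0, 0, 0.025], "turn": 0}
    - {"linear": [0, 0, 0.03], "turn": 0}
    - {"linear": [0, 0, 0.02], "turn": 0}
    - {"linear": [0, 0, 0.01], "turn": 0}
    - {"linear": [0, 0, 0], "turn": 0}
    - {"linear": [0, 0, 0], "turn": 0}
    - {"linear": [0, 0, 0], "turn": 0}

```text
t: 13.15
ee_pos: [428.7, -2.7, 31.2]
orientation: [3.125, 0.323, 0.003]
ft_force: [0.2, -0.9, 0.2]
width: 88.0
grasp_force: 0.0
```

Request:
arm_command:
  series:
    - {"linear": [0, 0, 0], "turn": 0}
    - {"linear": [0, 0, 0], "turn": 0}
    - {"linear": [0, 0, 0], "turn": 0}
    - {"linear": [0, 0, 0], "turn": 0}
    - {"linear": [0, 0, 0], "turn": 0}
    - {"linear": [0, 0, 0], "turn": 0}
    - {"linear": [0, 0, 0], "turn": 0}
    - {"linear": [0, 0, 0], "turn": 0}
    - {"linear": [0, 0, 0], "turn": 0}
  jaw: -1

```text
t: 14.05
ee_pos: [427.7, -2.7, 30.4]
orientation: [-3.125, -0.323, 0.0]
ft_force: [-0.1, 0.8, 1.0]
width: 42.0
grasp_force: 29.8
```

```bash
python3 go.py 465.7 -254.4 34 5.9;python3 - <<'E'
from h import *
im=pickle.load(open("w3.pkl","rb"));print(w(im,(315,267),43))
E
```

```text
t 14.05 pos [427.7  -2.7  30.4] yaw 11.82 w 42.0 gf 29.8 F [-0.1  0.8  1. ] q1,6 [-0.03  1.33]
turn 0.1033 shift [ 11.9 254.3  -3.6]
[427.80775548  -2.42325871  43.        ]
```

Request:
arm_command:
  series:
    - {"linear": [0, 0, -0.02], "turn": 0}
    - {"linear": [0, 0, -0.035], "turn": 0}
    - {"linear": [0, 0, -0.035], "turn": 0}
    - {"linear": [0, 0, -0.01], "turn": 0}
    - {"linear": [0, 0, 0], "turn": 0.1033}

```text
t: 14.55
ee_pos: [428.7, -2.7, 131.6]
orientation: [3.137, 0.159, 0.005]
ft_force: [0.8, 0.1, -3.2]
width: 42.0
grasp_force: 29.8
```

Request:
arm_command:
  series:
    - {"linear": [0.0015, 0.02, 0], "turn": 0}
    - {"linear": [0.0015, 0.036, 0], "turn": 0}
    - {"linear": [0.0015, 0.036, 0], "turn": 0}
    - {"linear": [0.0015, 0.036, 0], "turn": 0}
    - {"linear": [0.0015, 0.036, 0], "turn": 0}
    - {"linear": [0.0015, 0.036, 0], "turn": 0}
    - {"linear": [0.0015, 0.036, 0], "turn": 0}
    - {"linear": [0.0015, 0.0143, 0], "turn": 0}
    - {"linear": [0, 0.004, 0], "turn": 0}
    - {"linear": [0, 0, 0.03], "turn": 0}

```text
t: 15.55
ee_pos: [467.7, -255.4, 102.2]
orientation: [3.135, 0.16, 0.008]
ft_force: [0.8, -0.4, -2.6]
width: 42.4
grasp_force: 29.8
```

Request:
arm_command:
  series:
    - {"linear": [0, 0, 0.03], "turn": 0}
    - {"linear": [0, 0, 0.02], "turn": 0}
    - {"linear": [0, 0, 0.007], "turn": 0}
    - {"linear": [0, 0, 0], "turn": 0}
    - {"linear": [0, 0, 0], "turn": 0}
    - {"linear": [0, 0, 0], "turn": 0}

```text
t: 16.15
ee_pos: [466.5, -254.5, 44.4]
orientation: [3.136, 0.162, 0.002]
ft_force: [0.6, 0.1, -1.7]
width: 41.5
grasp_force: 29.8
```

```bash
python3 go.py 465.7 -254.4 33.8 5.9
```

```text
t 16.15 pos [ 466.5 -254.5   44.4] yaw 5.91 w 41.5 gf 29.8 F [ 0.6  0.1 -1.7] q1,6 [-0.52  0.95]
turn 0.0002 shift [-0.8 -0.2 10.6]
```

Request:
arm_command:
  series:
    - {"linear": [0, 0, 0.006], "turn": 0}
    - {"linear": [0, 0, 0.003], "turn": 0}
    - {"linear": [0, 0, 0.001], "turn": 0}
    - {"linear": [0, 0, 0], "turn": 0}
    - {"linear": [0, 0, 0], "turn": 0}
    - {"linear": [0, 0, 0], "turn": 0}

```text
t: 16.75
ee_pos: [465.7, -254.4, 33.4]
orientation: [-3.137, -0.161, 0.0]
ft_force: [-0.7, 0.2, 0.2]
width: 41.8
grasp_force: 29.8
```

Request:
arm_command:
  series:
    - {"linear": [0, 0, 0], "turn": 0}
    - {"linear": [0, 0, 0], "turn": 0}
    - {"linear": [0, 0, 0], "turn": 0}
    - {"linear": [0, 0, 0], "turn": 0}
    - {"linear": [0, 0, -0.02], "turn": 0}
    - {"linear": [0, 0, -0.035], "turn": 0}
    - {"linear": [0, 0, -0.035], "turn": 0}
  jaw: 0.4

```text
t: 17.45
ee_pos: [465.3, -254.1, 123.9]
orientation: [-3.136, -0.162, 0.002]
ft_force: [0.3, -0.6, -0.4]
width: 61.7
grasp_force: 0.0
```

Request:
arm_command:
  series:
    - {"linear": [0.0036, -0.0362, 0], "turn": 0}
    - {"linear": [0.0036, -0.0362, 0], "turn": 0}
    - {"linear": [0.0036, -0.0362, 0], "turn": 0}
    - {"linear": [0.0036, -0.0362, 0], "turn": 0}
    - {"linear": [0.0036, -0.0362, 0], "turn": 0}
    - {"linear": [0.0036, -0.0362, 0], "turn": 0}
    - {"linear": [0.0036, -0.0362, 0], "turn": 0}
  jaw: 1

```text
t: 18.15
ee_pos: [464.7, 1.7, 123.5]
orientation: [3.137, 0.161, 0.001]
ft_force: [0.4, 0.1, -0.4]
width: 87.6
grasp_force: 0.0
```

Request:
arm_command:
  series:
    - {"linear": [0.0036, -0.0362, 0], "turn": 0}
    - {"linear": [0.0036, -0.0362, 0], "turn": 0}
    - {"linear": [0.0036, -0.0362, 0], "turn": 0}
    - {"linear": [0.0036, -0.0362, 0], "turn": 0}
    - {"linear": [0.0036, -0.0362, 0], "turn": 0}
    - {"linear": [0.0036, -0.0302, 0], "turn": 0}
    - {"linear": [0.0036, -0.0422, 0], "turn": 0}
    - {"linear": [0, 0, 0], "turn": 0}
    - {"linear": [0, 0, 0], "turn": 0}
    - {"linear": [0, 0, 0], "turn": 0}

```text
t: 19.15
ee_pos: [463.5, 254.0, 123.2]
orientation: [3.137, 0.161, -0.001]
ft_force: [-0.1, -0.6, 0.1]
width: 87.9
grasp_force: 0.0
```

```bash
python3 go.py 463.8 255.4 39 5.9; python3 - <<'E'
from workcell import ctrl
from h import *
im=ctrl.get_image("wrist");cv2.imwrite("pics/w4.png",im["frame"]);pickle.dump(im,open("w4.pkl","wb"))
E
```

```text
t 19.15 pos [463.5 254.  123.2] yaw 5.88 w 87.9 gf 0.0 F [-0.1 -0.6  0.1] q1,6 [0.48 1.95]
turn -0.0004 shift [ 0.4 -1.4 84.2]
```

View pics/w4.png

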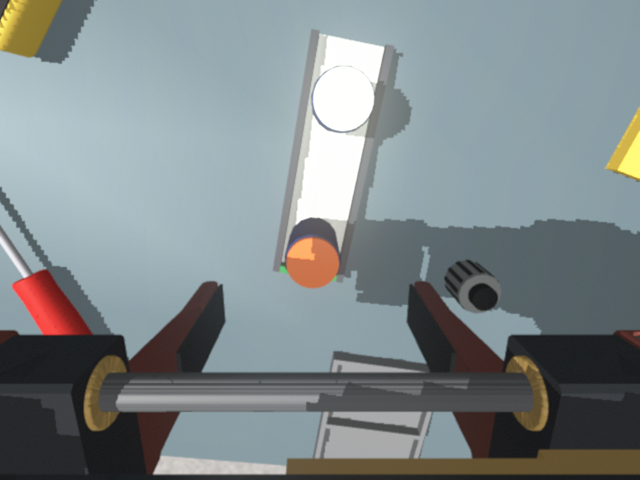

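The orange cap (313,261) is centred between the fingers, in front of the green stop. The white cap is at (343,99) in the lane. The black knob (480,293) is outside the right finger.

Request:
arm_command:
  series:
    - {"linear": [0, -0.001, 0.025], "turn": 0}
    - {"linear": [0, 0, 0.03], "turn": 0}
    - {"linear": [0, 0, 0.02], "turn": 0}
    - {"linear": [0, 0, 0.009], "turn": 0}
    - {"linear": [0, 0, 0], "turn": 0}
    - {"linear": [0, 0, 0], "turn": 0}
    - {"linear": [0, 0, 0], "turn": 0}

```text
t: 19.9
ee_pos: [464.6, 256.0, 40.4]
orientation: [-3.137, -0.161, -0.003]
ft_force: [0.9, 0.6, 0.9]
width: 87.9
grasp_force: 0.0
```

Request:
arm_command:
  series:
    - {"linear": [0, 0, 0], "turn": 0}
    - {"linear": [0, 0, 0], "turn": 0}
    - {"linear": [0, 0, 0], "turn": 0}
    - {"linear": [0, 0, 0], "turn": 0}
    - {"linear": [0, 0, 0], "turn": 0}
    - {"linear": [0, 0, 0], "turn": 0}
    - {"linear": [0, 0, 0], "turn": 0}
    - {"linear": [0, 0, 0], "turn": 0}
    - {"linear": [0, 0, 0], "turn": 0}
  jaw: -1

```text
t: 20.8
ee_pos: [463.8, 255.9, 39.4]
orientation: [-3.137, -0.162, 0.0]
ft_force: [0.3, 0.1, -0.3]
width: 34.8
grasp_force: 30.0
```

```bash
python3 go.py 538.3 -246.9 39 5.9;python3 - <<'E'
from h import *
im=pickle.load(open("w4.pkl","rb"));t=pickle.load(open("d0.pkl","rb"))["top"]
for p in((313,261),(343,99)):print(w(im,p,55).round(1))
for p in((60,454),(75,257)):print("top",w(t,(160+p[0]/4-.375,120+p[1]/4-.375),55).round(1))
for p in((315,30),(392,46),(345,278),(275,270)):print("lane",w(im,p,12).round(1))
E
```

```text
t 20.8 pos [463.8 255.9  39.4] yaw 5.9 w 34.8 gf 30.0 F [ 0.3  0.1 -0.3] q1,6 [0.48 1.95]
turn -0.0001 shift [2.250e+01 5.078e+02 4.000e-01]
[466.6 256.3  55. ]
[559.2 249.6  55. ]
top [464.1 254.4  55. ]
top [557.3 247.9  55. ]
lane [600.2 268.9  12. ]
lane [596.3 220.7  12. ]
lane [440.7 230.3  12. ]
lane [441.7 282.   12. ]
```

Request:
arm_command:
  series:
    - {"linear": [0, 0, -0.02], "turn": 0}
    - {"linear": [0, 0, -0.035], "turn": 0}
    - {"linear": [0, 0, -0.035], "turn": 0}
    - {"linear": [0, 0.01, -0.01], "turn": 0}
    - {"linear": [0.0016, 0.03, 0], "turn": 0}
    - {"linear": [0.0016, 0.0363, 0], "turn": 0}
    - {"linear": [0.0016, 0.0363, 0], "turn": 0}
    - {"linear": [0.0016, 0.0363, 0], "turn": 0}
    - {"linear": [0.0016, 0.0363, 0], "turn": 0}
    - {"linear": [0.0016, 0.0363, 0], "turn": 0}

```text
t: 21.8
ee_pos: [495.3, 34.6, 138.5]
orientation: [3.137, 0.161, -0.002]
ft_force: [0.3, 0.3, -1.0]
width: 34.5
grasp_force: 30.0
```

Request:
arm_command:
  series:
    - {"linear": [0.0016, 0.0363, 0], "turn": 0}
    - {"linear": [0.0016, 0.0363, 0], "turn": 0}
    - {"linear": [0.0016, 0.0363, 0], "turn": 0}
    - {"linear": [0.0016, 0.0363, 0], "turn": 0}
    - {"linear": [0.0016, 0.0363, 0], "turn": 0}
    - {"linear": [0.0016, 0.0363, 0], "turn": 0}
    - {"linear": [0.0016, 0.0363, 0], "turn": 0}
    - {"linear": [0.0016, 0.025, 0], "turn": 0}
    - {"linear": [0, 0.007, 0], "turn": 0}
    - {"linear": [0, 0, 0.03], "turn": 0}

```text
t: 22.8
ee_pos: [540.1, -249.0, 111.4]
orientation: [3.135, 0.158, 0.009]
ft_force: [0.2, -0.2, -0.4]
width: 34.6
grasp_force: 30.0
```

Request:
arm_command:
  series:
    - {"linear": [0, 0, 0.03], "turn": 0}
    - {"linear": [0, 0, 0.02], "turn": 0}
    - {"linear": [0, 0, 0.009], "turn": 0}
    - {"linear": [0, 0, 0], "turn": 0}
    - {"linear": [0, 0, 0], "turn": 0}
    - {"linear": [0, 0, 0], "turn": 0}

```text
t: 23.4
ee_pos: [539.0, -246.9, 51.5]
orientation: [3.137, 0.162, 0.003]
ft_force: [-0.4, -0.4, -0.7]
width: 34.4
grasp_force: 30.0
```

```bash
python3 go.py 538.3 -246.9 39.5 5.9
```

```text
t 23.4 pos [ 539.  -246.9   51.5] yaw 5.91 w 34.4 gf 30.0 F [-0.4 -0.4 -0.7] q1,6 [-0.45  1.02]
turn 0.0001 shift [-0.6 -0.1 12. ]
```

Request:
arm_command:
  series:
    - {"linear": [0, 0, 0.007], "turn": 0}
    - {"linear": [0, 0, 0.003], "turn": 0}
    - {"linear": [0, 0, 0.0015], "turn": 0}
    - {"linear": [0, 0, 0], "turn": 0}
    - {"linear": [0, 0, 0], "turn": 0}
    - {"linear": [0, 0, 0], "turn": 0}

```text
t: 24.0
ee_pos: [538.1, -246.7, 39.3]
orientation: [-3.137, -0.161, 0.0]
ft_force: [-2.0, 1.7, 5.7]
width: 34.5
grasp_force: 30.0
```

Request:
arm_command:
  series:
    - {"linear": [0, 0, 0], "turn": 0}
    - {"linear": [0, 0, 0], "turn": 0}
    - {"linear": [0, 0, 0], "turn": 0}
    - {"linear": [0, 0, 0], "turn": 0}
    - {"linear": [0, 0, -0.02], "turn": 0}
    - {"linear": [0, 0, -0.035], "turn": 0}
    - {"linear": [0, 0, -0.035], "turn": 0}
  jaw: 0.4

```text
t: 24.7
ee_pos: [537.7, -246.4, 129.2]
orientation: [-3.137, -0.161, 0.003]
ft_force: [1.0, -0.5, 0.1]
width: 61.6
grasp_force: 0.0
```

Request:
arm_command:
  series:
    - {"linear": [0, 0, 0], "turn": 0.0873}
    - {"linear": [0, 0, 0], "turn": 0.0873}
    - {"linear": [-0.0011, -0.0354, 0], "turn": 0}
    - {"linear": [-0.0011, -0.0354, 0], "turn": 0}
    - {"linear": [-0.0011, -0.0354, 0], "turn": 0}
    - {"linear": [-0.0011, -0.0354, 0], "turn": 0}
    - {"linear": [-0.0011, -0.0354, 0], "turn": 0}
    - {"linear": [-0.0011, -0.0354, 0], "turn": 0}
    - {"linear": [-0.0011, -0.0354, 0], "turn": 0}
  jaw: 1

```text
t: 25.6
ee_pos: [548.2, 2.4, 128.9]
orientation: [-3.14, 0.113, -0.0]
ft_force: [0.6, 0.3, 0.1]
width: 87.5
grasp_force: 0.0
```

Request:
arm_command:
  series:
    - {"linear": [-0.0011, -0.0354, 0], "turn": 0}
    - {"linear": [-0.0011, -0.0354, 0], "turn": 0}
    - {"linear": [-0.0011, -0.0354, 0], "turn": 0}
    - {"linear": [-0.0011, -0.0354, 0], "turn": 0}
    - {"linear": [-0.0011, -0.0354, 0], "turn": 0}
    - {"linear": [-0.0011, -0.0354, 0], "turn": 0}
    - {"linear": [-0.0011, -0.0354, 0], "turn": 0}
    - {"linear": [0, 0, 0], "turn": 0}
    - {"linear": [0, 0, 0], "turn": 0}
    - {"linear": [0, 0, 0], "turn": 0}

```text
t: 26.6
ee_pos: [558.0, 247.7, 128.6]
orientation: [3.139, -0.113, -0.001]
ft_force: [-0.2, -0.5, 0.9]
width: 88.1
grasp_force: 0.0
```

```bash
python3 go.py 558.2 249 39.5 -4.1
```

```text
t 26.6 pos [558.  247.7 128.6] yaw -4.14 w 88.1 gf 0.0 F [-0.2 -0.5  0.9] q1,6 [0.4  2.04]
turn -0.0006 shift [ 0.1 -1.3 89.1]
```

Request:
arm_command:
  series:
    - {"linear": [0, -0.001, 0.025], "turn": 0}
    - {"linear": [0, 0, 0.03], "turn": 0}
    - {"linear": [0, 0, 0.022], "turn": 0}
    - {"linear": [0, 0, 0.012], "turn": 0}
    - {"linear": [0, 0, 0], "turn": 0}
    - {"linear": [0, 0, 0], "turn": 0}
    - {"linear": [0, 0, 0], "turn": 0}

```text
t: 27.3
ee_pos: [559.3, 249.8, 41.1]
orientation: [-3.139, 0.113, -0.003]
ft_force: [-0.5, 0.5, 0.0]
width: 88.1
grasp_force: 0.0
```

Request:
arm_command:
  series:
    - {"linear": [0, 0, 0], "turn": 0}
    - {"linear": [0, 0, 0], "turn": 0}
    - {"linear": [0, 0, 0], "turn": 0}
    - {"linear": [0, 0, 0], "turn": 0}
    - {"linear": [0, 0, 0], "turn": 0}
    - {"linear": [0, 0, 0], "turn": 0}
    - {"linear": [0, 0, 0], "turn": 0}
    - {"linear": [0, 0, 0], "turn": 0}
    - {"linear": [0, 0, 0], "turn": 0}
  jaw: -1

```text
t: 28.2
ee_pos: [558.4, 249.7, 39.8]
orientation: [3.139, -0.113, -0.0]
ft_force: [-0.6, -0.4, -0.1]
width: 34.7
grasp_force: 30.0
```

```bash
python3 go.py 465 255.3 40 -4.1
```

```text
t 28.2 pos [558.4 249.7  39.8] yaw -4.11 w 34.7 gf 30.0 F [-0.6 -0.4 -0.1] q1,6 [0.4  2.04]
turn -0.0001 shift [-93.5   1.1  -0.2]
```

Request:
arm_command:
  series:
    - {"linear": [0, 0, -0.003], "turn": 0}
    - {"linear": [-0.01, 0, 0], "turn": 0}
    - {"linear": [-0.02, 0, 0], "turn": 0}
    - {"linear": [-0.025, 0, 0], "turn": 0}
    - {"linear": [-0.02, 0.001, 0], "turn": 0}
    - {"linear": [-0.012, 0, 0], "turn": 0}
    - {"linear": [-0.004, 0, 0], "turn": 0}
    - {"linear": [0, 0, 0], "turn": 0}
    - {"linear": [0, 0, 0], "turn": 0}
    - {"linear": [0, 0, 0], "turn": 0}

```text
t: 29.2
ee_pos: [468.6, 255.4, 43.0]
orientation: [-3.139, 0.113, -0.001]
ft_force: [-0.6, -0.4, -0.4]
width: 34.5
grasp_force: 30.0
```

```bash
python3 go.py 463.8 255.3 40 -4.1
```

```text
t 29.2 pos [468.6 255.4  43. ] yaw -4.13 w 34.5 gf 30.0 F [-0.6 -0.4 -0.4] q1,6 [0.48 2.12]
turn -0.0005 shift [-4.7  0.4  3. ]
```

Request:
arm_command:
  series:
    - {"linear": [-0.003, 0, 0], "turn": 0}
    - {"linear": [-0.001, 0, 0], "turn": 0}
    - {"linear": [0, 0, 0.002], "turn": 0}
    - {"linear": [0, 0, 0.001], "turn": 0}
    - {"linear": [0, 0, 0], "turn": 0}
    - {"linear": [0, 0, 0], "turn": 0}
    - {"linear": [0, 0, 0], "turn": 0}

```text
t: 29.9
ee_pos: [463.6, 255.5, 39.8]
orientation: [3.14, -0.113, 0.0]
ft_force: [-0.7, 0.8, -0.5]
width: 34.8
grasp_force: 30.0
```

Request:
arm_command:
  series:
    - {"linear": [0, 0, 0], "turn": 0}
    - {"linear": [0, 0, 0], "turn": 0}
    - {"linear": [0, 0, 0], "turn": 0}
    - {"linear": [0, 0, 0], "turn": 0}
    - {"linear": [0, 0, 0], "turn": 0}
    - {"linear": [0, 0, -0.02], "turn": 0}
    - {"linear": [0, 0, -0.035], "turn": 0}
    - {"linear": [0, 0, -0.035], "turn": 0}
    - {"linear": [0, 0, -0.035], "turn": 0}
    - {"linear": [0, 0, -0.035], "turn": 0}
  jaw: 0.6

```text
t: 30.9
ee_pos: [463.3, 255.4, 201.3]
orientation: [3.139, -0.113, -0.0]
ft_force: [0.9, 0.9, -0.4]
width: 70.0
grasp_force: 0.0
```

Request:
arm_command:
  series:
    - {"linear": [-0.03, 0, 0], "turn": 0}
    - {"linear": [-0.03, 0, 0], "turn": 0}
    - {"linear": [0, 0, 0], "turn": 0}
    - {"linear": [0, 0, 0], "turn": 0}

```text
t: 31.3
ee_pos: [403.7, 260.0, 200.2]
orientation: [-3.139, 0.111, -0.001]
ft_force: [0.3, 0.2, -0.3]
width: 70.3
grasp_force: 0.0
```

```bash
python3 - <<'E'
from workcell import ctrl
from h import *
a=ctrl.get_image("scene")["frame"];im=ctrl.get_image("top");pickle.dump(im,open("t5.pkl","wb"))
c=cv2.resize(a[120:410,100:530],(790,533),interpolation=cv2.INTER_CUBIC);cv2.imwrite("pics/s5.png",c)
cv2.imwrite("pics/t5.png",cv2.resize(im["frame"][110:290,150:480],(792,432),interpolation=cv2.INTER_CUBIC))
E
```

```text
(no output)
```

View pics/s5.png

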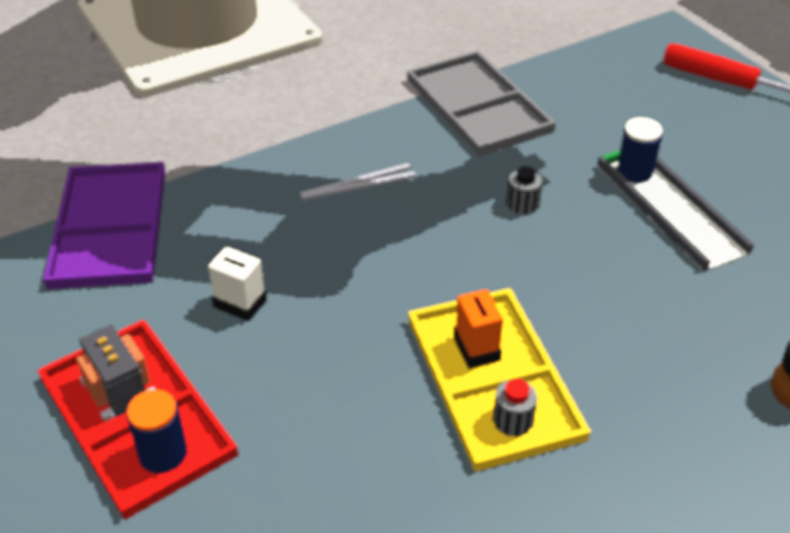

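View pics/t5.png

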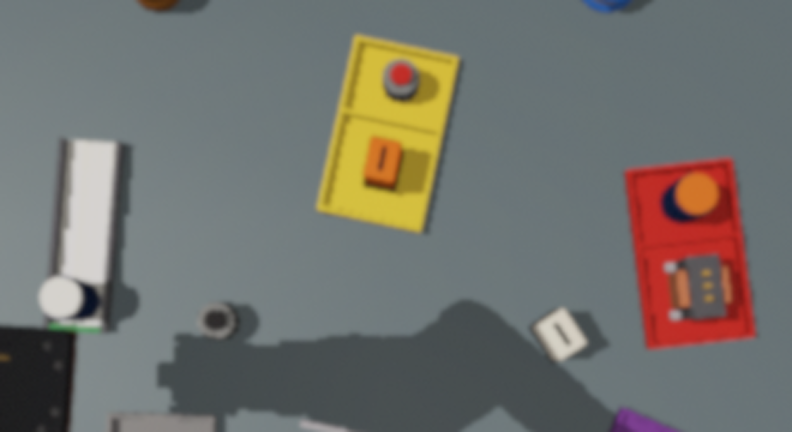

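All five parts stand upright in their places:
- **Red tray:** transformer at crop (705,287), orange-topped cap at (697,193).
- **Yellow tray:** orange relay at (382,162), red knob at (401,77).
- **Lane:** white cap at (61,298), against the green stop.

The white relay (560,335) and black knob (216,320) have not moved, so I hand in.

```bash
python3 -c "
from workcell import ctrl
print(ctrl.close_job())"
```

```text
the job is handed in; nothing more can be done
None
```

Both kits are made up, the white-topped capacitor stands at the front stop, and the job was handed in after about 31 s of robot time; the last camera images show every part upright in its place, but no verdict came back.

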